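Eject a stuck resin specimen mount from its mould sleeve

ROBOT

A 7-joint arm with a two-finger parallel gripper is mounted at the origin on the work surface. World frame = base frame: x ahead of the robot, y to its left, z up, the work surface at z = 0. Lengths are in m, angles in rad, forces in N, time in s.
With the tool pointing down it reaches from about 0.425 to 0.925 m from the base axis. Payload 6.8 kg.
Tool frame: the origin (TCP) lies midway between the tips of the shut fingers; the grasp point (between the pads) lies 19 mm behind it; z points along the fingers, y is the direction in which the jaws open and shut (so a half turn about z gives the same grasp; the last joint's range is limited). The gripper opens to 85 mm and grips with 20 to 120 N. Pads are 22 mm wide; open, the fingers measure 114 mm over their backs; the gripper's body (76 mm by 85 mm) begins 54 mm behind the grasp point. The pads swing forward as they close: fully open they stand 13 mm farther back than shut.
Start: joints at [-1.392, 0.477, 0.022, 1.555, -0.011, 1.109, -0.083], TCP at [0.191, 0.647, 0.231] pointing down, gripper open.
Joint ranges: [-2.96, 2.96], [-0.34, 2.1], [-1.41, 1.46], [0.24, 2.44], [-1.37, 4.51], [0.17, 1.92], [-2.96, 2.96]. Speed limits (rad/s): [2.39, 2.39, 3.14, 3.14, 3.14, 3.14, 3.14].

INTERFACE

Orientations are given as a unit quaternion [w, x, y, z].
In Python, from station import status, eyes, workorder gives the robot as it stands. The module is installed in compiled form; this text tells all that it offers.
- The arm moves only by the shell command python3 -m jog 'ROWS' [FORCE]. ROWS is text: rows parted by semicolons, each of 7 numbers parted by spaces: the shift along the tool's x, y, z in m, then the turn, a rotation vector about the tool's x, y, z in degrees, then the finger opening in m, from 0 to 0.0854. In form: dx dy dz rx ry rz jaw; .... A call has 1 to 5 rows; each row is the pose to reach, as a shift and turn from the pose commanded when the call began, along the tool's axes at that moment; what a row does not reach only later rows make up. A row lasts 1/10 s, in which the tool goes at most 50 mm and 8.59 degrees, less where a joint would pass 70% of its speed; a pose out of reach is approached as far as the arm can. A call with a gripper value outside its range is refused whole. The fingers move at their own pace and stop on an object; FORCE is the grip in N (left out, the last holds). Time passes only in rows, so rows that repeat a pose let the fingers close. It gives the time, the measured TCP pose, the force and the opening at its end, in the units of the state.
- status.get_obs(): the state, without advancing time (a new reading comes with each control period).
- eyes.read_camera(name): name is "scene" or "top"; returns a dict with "image" (400x640x3 uint8, red, green, blue), "intrinsics" (3x3 intrinsics, pixels), "position" and "orientation" of the camera in the world. Camera axes: x right, y up, looking along -z (the intrinsics and any distortion apply to the point x, -y, -z); pixel columns grow to the right and rows downward; lengths in m; the calibration is good to about 2 mm. A picture is of the moment at which its call begins. There is no depth.
- workorder.hand_in(): hands the job in, once; it reports no verdict.
The state is a dict: "t": time; "q": joint angles; "joint_vel": joint speeds; "joint_torque": joint torques, N m; "eef_pos": TCP position; "tool_rot": TCP orientation; "contact_force": force on the tool from outside, world axes, zero at the start; "torque": the same for the moment, N m; "gripper_width": opening from 0.0 (shut) to 1.0 (fully open).
Only numpy, scipy, OpenCV 4.12 (cv2) and the standard library are available. Lean on these libraries where they do the work, as an engineer would, in place of code of your own. Each camera call takes 0.05 s, during which the arm holds its last target.

TASK

A resin specimen mount for the microscope is stuck in the horizontal steel sleeve on the stand. Take the slim-headed ejector rod from the wooden rack, push it into the sleeve's open end and right through, so that the mount comes out of the far end into the catch trough, then draw the rod out and lay it back in its own place in the rack, the same way round. Do not touch the mount with the gripper, and leave the thick-headed tamper, the finished mounts, the slide box, the bottle and the beaker where they are.

Things in the scene. Friction and masses are not known exactly. Their poses are not given: they have to be found in the camera images.
- bore (a point): middle of the bore of the fixed horizontal steel sleeve, on its axis, 100 mm above the bench. Sleeve 80 mm long, bore 26 mm, outside 34 mm, with a 10 mm slot along its top through which the mount is seen. x runs along the bore from the open end (x = -40 mm) to the outlet above the trough (x = +40 mm); z up
- stand: fixed stand that carries sleeve and trough: grey base plate 190 x 90 x 12 mm with aluminium blocks. Origin on the bench below the middle of the bore, axes as bore. A sprung plunger in the sleeve's side (dark boss at its middle, -y side, reaching 45 mm out) clamps the mount, which takes about 3 to 8 N to push; the plunger stands at most 3 mm into the bore
- trough (a point): middle of the floor of the aluminium catch trough fixed at the sleeve's outlet, 69 mm above the bench, 31 mm below the bore's axis. Inside it is 86 mm long (46 to 132 mm from the middle of the bore, along bore x) and 48 mm wide; sides 21 mm high, end wall 31 mm high. Axes as bore
- mount: the stuck mount: a plain cream-grey resin cylinder 24 mm in diameter and 30 mm long, about 25 g; origin at its centre, x along its length. It starts lying in the sleeve within 12 mm of its middle
- rod_grip (a point): middle of the ejector rod's handle, on the rod's axis, 45 mm above the bench in the rack. x points along the rod to its head, z up. Handle: black bar 18 x 18 mm from -40 to +40 mm; steel shaft 12 mm in diameter from +40 to +150 mm; round head 18 mm in diameter, 8 mm thick, to +158 mm. About 0.2 kg, balanced some 25 mm ahead of the handle's middle
- rod_tip (a point): centre of the front face of the ejector rod's head, 158 mm from rod_grip along the rod. Axes as rod_grip
- tamper_grip (a point): middle of the tamper's handle. The tamper is like the ejector rod but its head is 38 mm in diameter, too thick for the bore. It lies in the rack beside the ejector rod, about parallel to it, 76 mm away; which place each has varies
- rack: fixed plywood rack, base 200 x 150 x 8 mm. The rods lie on two cross bars 12 mm thick: 30 mm behind the handles' middle (top 36 mm above the bench) and 115 mm ahead of it (top 39 mm). Lips 10 mm high leave 46 mm for each rod. Origin on the bench midway between the two places, which are at y = +38 and -38 mm; x points the way the rods point
- finished0: finished mount standing on end, cream-grey cylinder 24 mm across, 30 mm high; bystander, origin at its underside
- finished1: another finished mount, the same
- slide_box: white slide box 90 x 160 x 30 mm; bystander, origin at its underside
- bottle: amber bottle, 60 mm across, 150 mm high; bystander, origin at its underside
- beaker: white beaker, 70 mm across, 90 mm high; bystander, origin at its underside
There are look-alikes about, which are no part of the job. What is shaped like the part that bears rod_grip but orange is not meant.

How it is judged:
On the way, in this order (a step that is already met when the one before it is completed fails the run):
1. the ejector rod is lifted out of the rack (height (world z) of rod_grip above 0.065 m), for 0.1 s.
2. the rod's head is inside the sleeve, behind the mount, which is still in the sleeve (x of rod_tip in the frame of bore above -0.036 m and y of rod_tip in the frame of bore between -0.013 and 0.013 m and z of rod_tip in the frame of bore between -0.013 and 0.013 m and x of mount in the frame of bore below 0.03 m and z of mount in the frame of bore above -0.006 m), for 0.05 s.
3. the rod has been pushed right through (its face to within 15 mm of the outlet or beyond) and the mount is out in the trough (x of rod_tip in the frame of bore above 0.025 m and y of rod_tip in the frame of bore between -0.013 and 0.013 m and z of rod_tip in the frame of bore between -0.013 and 0.013 m and x of mount in the frame of bore between 0.05 and 0.135 m and y of mount in the frame of bore between -0.026 and 0.026 m and z of mount in the frame of bore between -0.028 and -0.011 m), for 0.1 s.
At the end, for the whole second after the job is handed in: the mount lies at rest in the catch trough, wholly out of the sleeve; the ejector rod lies back in its own place in the rack, handle and head each within 25 mm of where they were at the start (x of mount in the frame of bore between 0.05 and 0.135 m and y of mount in the frame of bore between -0.026 and 0.026 m and z of mount in the frame of bore between -0.028 and -0.011 m and linear speed of mount below 0.02 m/s and distance of each of rod_grip, rod_tip from where it was at the start of the episode below 0.025 m); the robot touches nothing.
It fails at once if the gripper or arm touches the mount (contact force between any of the fingers, the arm and mount above 0.5 N).
It fails at once if the tamper is moved by more than 20 mm (distance of tamper_grip from where it was at the start of the episode above 0.02 m).
It fails at once if a finished mount, the slide box, the bottle or the beaker is moved by more than 30 mm (distance of any of finished0, finished1, slide_box, bottle, beaker from where it was at the start of the episode above 0.03 m).
It also fails if it takes over 51 s, if anything falls off the work surface, if the arm or the gripper's body presses on something with over 40 N, if the wrist force passes 120 N, or if a joint passes its speed limit or range.

## Working session

There is one attempt and no reset: what is moved stays moved. The work goes in short steps, Python scripts to look and compute and a shell command to move; the robot and the scene stay as the last step left them, time stands still between calls to the robot, and variables do not carry over. Pictures are saved under pics/ and viewed, and the job is handed in when it is done.

```bash
mkdir -p pics
python3 - <<'E'
from station import status, eyes
import cv2, numpy as np
for k,v in status.get_obs().items(): print(k,np.round(v,4).tolist())
for n in ("scene","top"):
    c=eyes.read_camera(n); cv2.imwrite(f"pics/{n}0.png",c["image"][:,:,::-1])
    print(n,{k:np.round(v,4).tolist() if not isinstance(v,str) else v for k,v in c.items() if k!="image"})
E
```

```text
t 0.0
q [-1.3921, 0.4778, 0.0223, 1.5564, -0.0115, 1.1093, -0.0831]
joint_vel [0.001, -0.0006, -0.0012, 0.0011, 0.0018, 0.0007, -0.0018]
joint_torque [0.0, -59.6458, 1.6078, -28.1193, 0.0124, 0.0095, 0.0]
eef_pos [0.1908, 0.6469, 0.2303]
tool_rot [-0.0001, 0.1429, 0.9897, -0.0009]
contact_force [-0.0692, -0.1627, -0.7955]
torque [-0.0021, -0.0209, -0.0008]
gripper_width 0.9996
scene {'intrinsics': [[457.0261, 0.0, 310.0538], [0.0, 457.0261, 192.8792], [0.0, 0.0, 1.0]], 'position': [0.9978, 0.5895, 0.9507], 'orientation': [0.3423, 0.1312, 0.3285, 0.8705]}
top {'intrinsics': [[449.9134, 0.0, 320.881], [0.0, 449.9134, 204.3444], [0.0, 0.0, 1.0]], 'position': [0.4181, 0.0477, 1.2381], 'orientation': [0.7129, 0.0335, -0.0205, -0.7001]}
```

View pics/scene0.png

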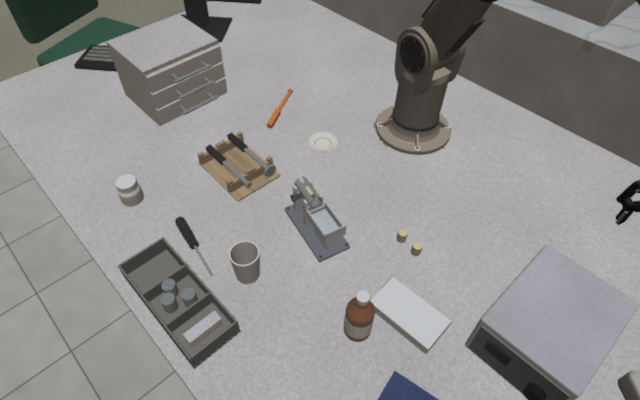

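View pics/top0.png

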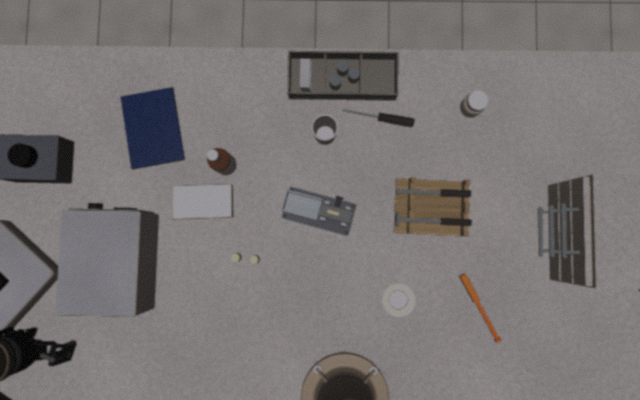

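```bash
cat > h.py <<'E'
from station import status, eyes
import cv2, numpy as np
from scipy.spatial.transform import Rotation as R
def cam(n):
    c=eyes.read_camera(n); o=c["orientation"]; c["R"]=R.from_quat([o[1],o[2],o[3],o[0]]).as_matrix(); return c
def ray(c,u,v):
    d=np.linalg.inv(c["intrinsics"])@[u,v,1]; return c["R"]@(d*[1,-1,-1])
def pt(c,u,v,z):
    d=ray(c,u,v); p=np.array(c["position"]); return p+d*(z-p[2])/d[2]
def px(c,P):
    P=np.atleast_2d(P); q=(P-c["position"])@c["R"]*[1,-1,-1]; q=q@np.array(c["intrinsics"]).T; return q[:,:2]/q[:,2:]
def crop(c,u0,v0,u1,v1,s,f):
    im=c["image"][v0:v1,u0:u1,::-1]; im=cv2.resize(im,None,fx=s,fy=s,interpolation=cv2.INTER_CUBIC)
    cv2.imwrite("pics/"+f,im)
E
python3 - <<'E'
from h import *
c=cam("top"); crop(c,270,165,480,245,3.8,"t1.png")
c=cam("scene"); crop(c,190,120,360,260,4.5,"s1.png")
E
```

```text
(no output)
```

View pics/t1.png

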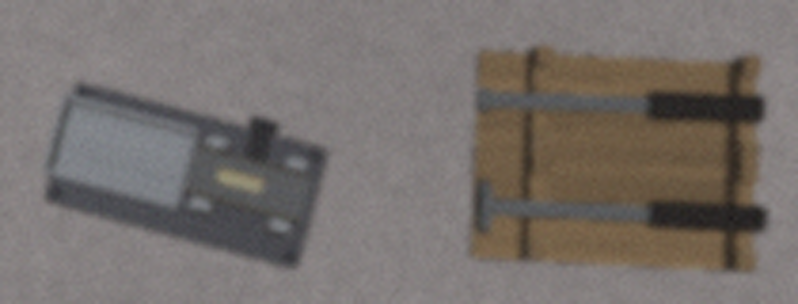

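View pics/s1.png

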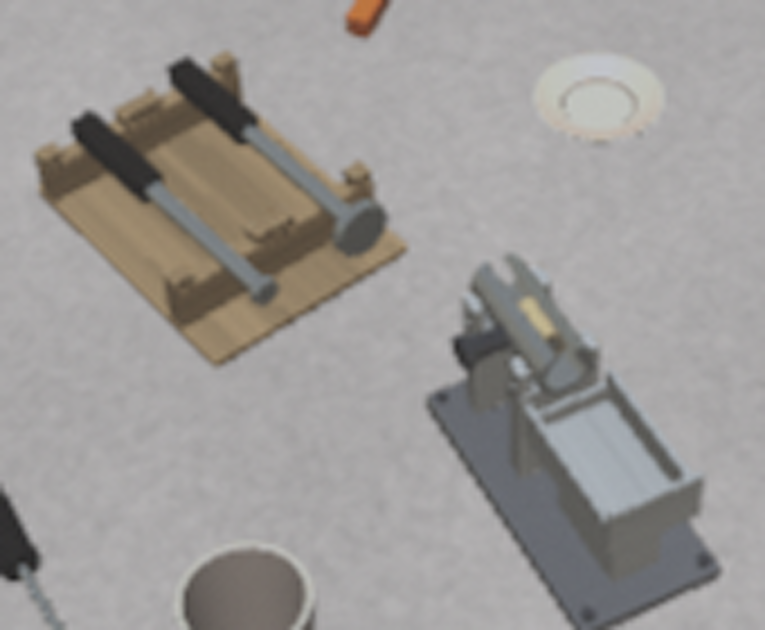

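Run:
```python
from h import *
c=cam("top"); crop(c,385,170,480,245,8,"t2.png"); crop(c,275,180,365,242,8.5,"t3.png")
c=cam("scene"); crop(c,195,125,285,200,8.5,"s2.png"); crop(c,280,170,355,262,6.5,"s3.png")
```

```text
(no output)
```

View pics/t2.png

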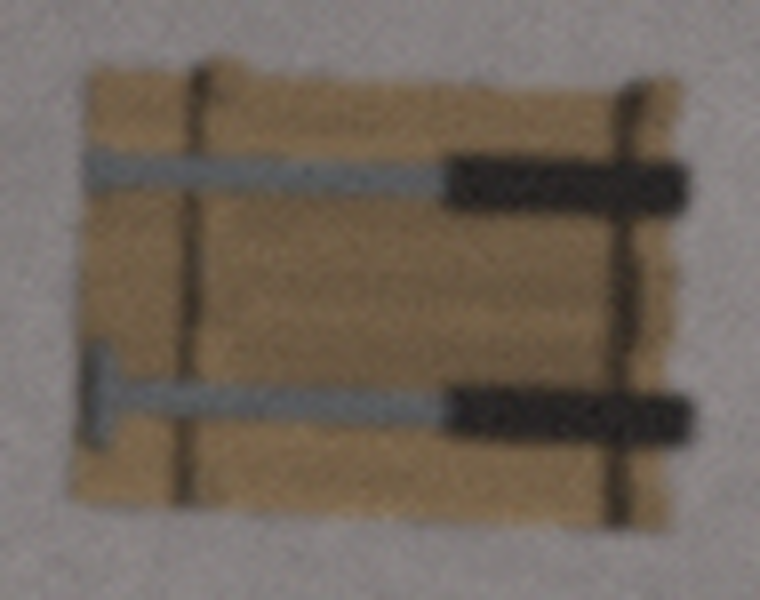

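View pics/t3.png

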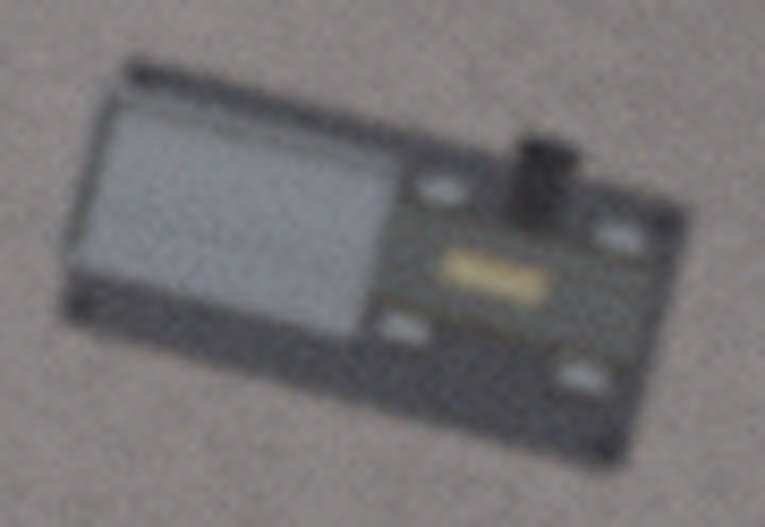

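View pics/s2.png

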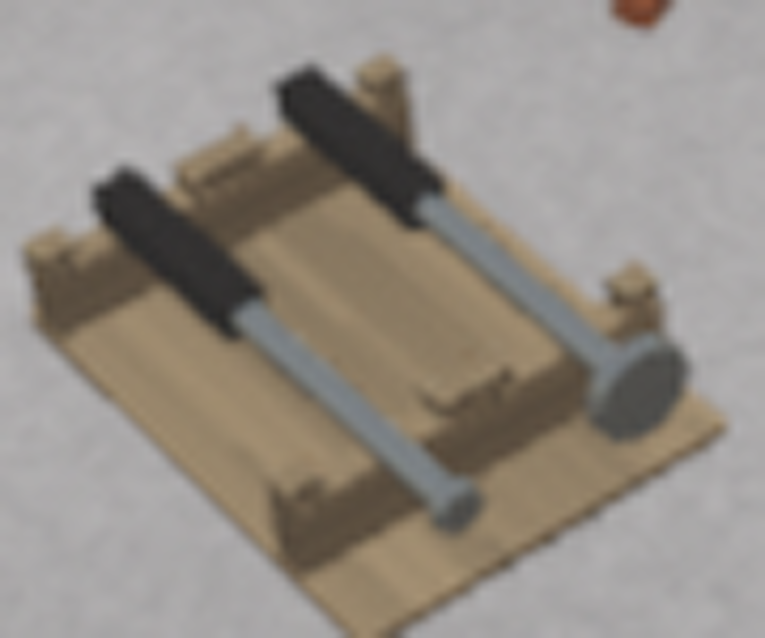

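View pics/s3.png

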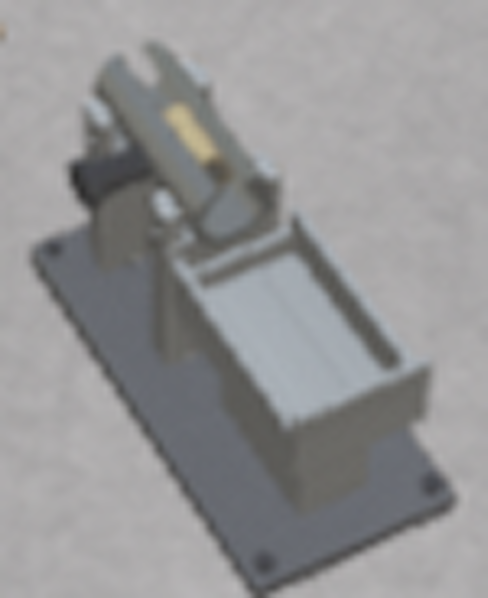

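```bash
cat > fit.py <<'E'
from h import *
from scipy.optimize import least_squares
T=cam("top");S=cam("scene")
def u(p,o,s): return (np.array(p,float)+.5)/s-.5+np.array(o)
def tf(x,y,a,P):
    c,s=np.cos(a),np.sin(a); P=np.array(P,float); return np.c_[x+c*P[:,0]-s*P[:,1],y+s*P[:,0]+c*P[:,1],P[:,2]]
# rod
rt=u([[688,187],[446,184],[85,171]],(385,170),8); rs=u([[114,180],[246,314],[459,510]],(195,125),8.5)
Pt=[[-.04,0,.054],[.04,0,.045],[.158,0,.045]]
def fr(p): return np.r_[px(T,tf(*p,Pt))-rt, px(S,tf(*p,Pt))-rs].ravel()
r=least_squares(fr,[.5,-.2,1.5]); print("rod",r.x,np.degrees(r.x[2])); print(r.fun.reshape(-1,2).round(2).tolist())
# tamper
rt2=u([[690,414],[446,411],[85,397]],(385,170),8)
r2=least_squares(lambda p:(px(T,tf(*p,Pt))-rt2).ravel(),r.x); print("tamper(top only)",r2.x)
# stand
st=u([[550,135],[655,262],[630,368],[688,205],[620,468],[65,315],[130,65]],(275,180),8.5)
ss=u([[78,182],[32,255],[262,597],[455,500],[290,428],[432,368]],(280,170),6.5)
def mt(b): return [[0,-.045,.1],[-.04,-.017,.1],[-.04,.017,.1],[b-.095,-.045,.012],[b-.095,.045,.012],[b+.095,.045,.012],[b+.095,-.045,.012]]
def ms(b,t): return [[0,-.045,.1],[b-.095,-.045,.012],[b+.095,-.045,.012],[b+.095,.045,.012],[.132+t,-.024-t,.1],[.132+t,.024+t,.1]]
def fs(p): return np.r_[px(T,tf(*p[:3],mt(p[3])))-st, px(S,tf(*p[:3],ms(p[3],p[4])))-ss].ravel()
q=least_squares(fs,[.5,.05,1.3,.045,.003],loss="soft_l1"); print("stand",q.x,np.degrees(q.x[2])); print(q.fun.reshape(-1,2).round(2).tolist())
np.save("fit.npy",np.r_[r.x,q.x])
def seg(im,c,P,s,o,col):
    p=((px(c,P)-o+.5)*s-.5).astype(int); cv2.polylines(im,[p],False,col,1)
for c,n,s,o in ((T,"top",6.,(275,165)),(S,"scene",5.,(195,125))):
    w=(205 if n=="top" else 160); h=(80 if n=="top" else 140)
    if n=="top": s=3.9
    im=cv2.resize(c["image"][o[1]:o[1]+h,o[0]:o[0]+w,::-1],None,fx=s,fy=s,interpolation=cv2.INTER_CUBIC)
    x=q.x
    for L in ([[-.04,0,.1],[.04,0,.1]],[[-.04,-.017,.1],[.04,-.017,.1],[.04,.017,.1],[-.04,.017,.1],[-.04,-.017,.1]],
      [[.046,-.024,.069],[.132,-.024,.069],[.132,.024,.069],[.046,.024,.069],[.046,-.024,.069]],[[-.04,0,.117],[.04,0,.117]]):
        seg(im,c,tf(*x[:3],L),s,o,(0,0,255))
    seg(im,c,tf(*r.x,[[-.04,0,.045],[.158,0,.045]]),s,o,(0,255,0))
    cv2.imwrite(f"pics/ov_{n}.png",im)
E
python3 fit.py
```

```text
rod [ 0.5464585  -0.28401044  1.55081505] 88.85515699763879
[[0.48, -0.09], [-0.67, -0.48], [-0.13, -0.49], [-0.46, -1.21], [0.39, -0.15], [0.59, -0.09]]
tamper(top only) [ 0.47089104 -0.28447577  1.55802131]
stand [0.48499504 0.03403834 1.31974211 0.04653168 0.00550718] 75.61565279802956
[[0.12, -0.06], [0.1, -0.22], [-0.49, 0.26], [0.26, -0.51], [-0.39, 0.39], [-2.26, -0.18], [-0.96, -2.33], [-0.4, 0.26], [-0.69, -1.5], [-1.13, -0.99], [0.73, -0.7], [0.27, -0.15], [0.34, -0.68]]
```

```bash
sleep 0
```

```text
(no output)
```

View pics/ov_top.png

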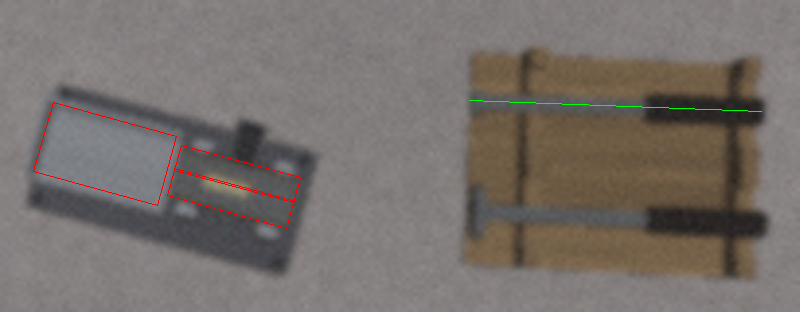

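View pics/ov_scene.png

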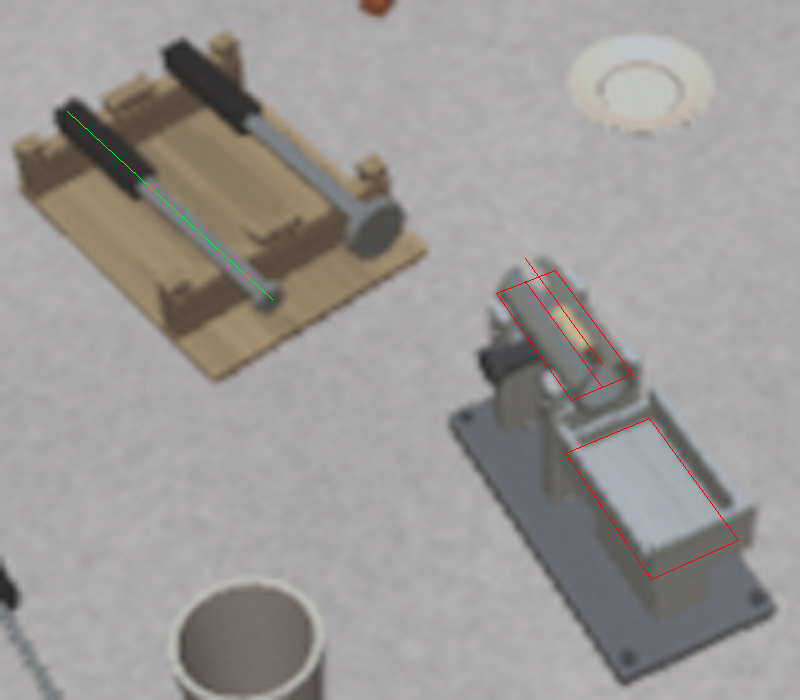

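```bash
cat > edge.py <<'E'
from h import *
from scipy.ndimage import map_coordinates, gaussian_filter
from scipy.optimize import least_squares
import sys
def avg(n,k=4):
    c=cam(n); im=c["image"].astype(float)
    for _ in range(k-1): im+=cam(n)["image"]
    c["g"]=gaussian_filter((im/k).mean(2),0.7); return c
def tf(x,y,a,P):
    c,s=np.cos(a),np.sin(a); P=np.array(P,float); return np.c_[x+c*P[:,0]-s*P[:,1],y+s*P[:,0]+c*P[:,1],P[:,2]]
def edgepts(c,A,B,n=25,w=4,m=.06):
    """edge pixels near projected 3D line A-B: returns t, offset along normal (px), normal"""
    t=np.linspace(m,1-m,n); P=A+(B-A)*t[:,None]; p=px(c,P); d=p[-1]-p[0]; d/=np.linalg.norm(d); nn=np.array([-d[1],d[0]])
    k=np.arange(-w,w+.01,.1); q=p[:,None,:]+k[None,:,None]*nn
    g=map_coordinates(c["g"],[q[...,1],q[...,0]],order=3); dg=np.gradient(g,axis=1)
    i=np.abs(dg).argmax(1); return t,k[i],np.sign(dg[np.arange(n),i])
if __name__=="__main__":
    T=avg("top");S=avg("scene"); x=np.load("fit.npy")
    for nm,pose,lines in (("stand",x[3:6],{"base+y":[[-.045,.045,.012],[.14,.045,.012]],"base-y":[[-.045,-.045,.012],[.14,-.045,.012]],
         "basex-":[[-.049,-.04,.012],[-.049,.04,.012]],"slv-y":[[-.036,-.017,.1],[.036,-.017,.1]],"slv+y":[[-.036,.017,.1],[.036,.017,.1]],"slvend":[[-.04,-.017,.1],[-.04,.017,.1]]}),
       ("rod",x[:3],{"h+y":[[-.038,.009,.054],[.038,.009,.054]],"h-y":[[-.038,-.009,.054],[.038,-.009,.054]],"s+y":[[.05,.006,.045],[.14,.006,.045]],"s-y":[[.05,-.006,.045],[.14,-.006,.045]]})):
      for c,cn in ((T,"top"),(S,"scene")):
        for k,L in lines.items():
            A,B=tf(*pose,L); t,o,sg=edgepts(c,A,B,w=3)
            f=np.polyfit(t,o,1); res=o-np.polyval(f,t); ok=np.abs(res-np.median(res))<.5
            if ok.sum()>4: f=np.polyfit(t[ok],o[ok],1)
            p=px(c,np.array([A,B])); L3=np.linalg.norm(B-A); 
            print(nm,cn,k,"n",ok.sum(),"mid off px %.2f"%np.polyval(f,.5),"tilt deg %.2f"%np.degrees(f[0]/np.linalg.norm(p[1]-p[0])),"px/m %.0f"%(np.linalg.norm(p[1]-p[0])/L3))
E
python3 edge.py
```

```text
stand top base+y n 25 mid off px -0.68 tilt deg -0.13 px/m 367
stand top base-y n 16 mid off px -0.68 tilt deg -0.38 px/m 365
stand top basex- n 25 mid off px -0.62 tilt deg -0.04 px/m 367
stand top slv-y n 10 mid off px -1.03 tilt deg -3.70 px/m 395
stand top slv+y n 6 mid off px 0.70 tilt deg 1.72 px/m 395
stand top slvend n 25 mid off px -2.96 tilt deg -0.65 px/m 395
stand scene base+y n 10 mid off px -1.68 tilt deg 0.27 px/m 330
stand scene base-y n 25 mid off px 1.14 tilt deg -0.40 px/m 335
stand scene basex- n 4 mid off px -0.50 tilt deg 1.13 px/m 355
stand scene slv-y n 2 mid off px -0.10 tilt deg 4.56 px/m 327
stand scene slv+y n 21 mid off px -1.01 tilt deg 0.77 px/m 325
stand scene slvend n 4 mid off px -1.08 tilt deg 11.83 px/m 374
rod top h+y n 24 mid off px -0.81 tilt deg -0.53 px/m 382
rod top h-y n 25 mid off px -0.30 tilt deg 0.28 px/m 382
rod top s+y n 15 mid off px 0.72 tilt deg -1.49 px/m 378
rod top s-y n 5 mid off px 0.70 tilt deg -2.79 px/m 378
rod scene h+y n 25 mid off px 0.84 tilt deg -0.28 px/m 269
rod scene h-y n 24 mid off px 2.57 tilt deg 2.11 px/m 270
rod scene s+y n 8 mid off px 2.08 tilt deg -10.75 px/m 289
rod scene s-y n 24 mid off px -0.35 tilt deg 0.72 px/m 290
```

```bash
cat > go.py <<'E'
# how far to the target TCP x y z with tool-x heading yaw(deg), tool vertical
import sys
from h import *
o=status.get_obs(); q=o["tool_rot"]; M=R.from_quat([q[1],q[2],q[3],q[0]])
x,y,z,a=map(float,sys.argv[1:5]); a=np.radians(a)
D=R.from_matrix(np.c_[[np.cos(a),np.sin(a),0],[np.sin(a),-np.cos(a),0],[0,0,-1]])
print("d",np.round(M.inv().apply(np.array([x,y,z])-o["eef_pos"]),4),"rot",np.round((M.inv()*D).as_rotvec(degrees=True),2))
X=M.as_matrix()
print("t %.2f"%o["t"],"pos",np.round(o["eef_pos"],4),"yaw %.2f tilt %.2f %.2f"%(np.degrees(np.arctan2(X[1,0],X[0,0])),np.degrees(X[2,0]),np.degrees(X[2,1])),"F",np.round(o["contact_force"],1),"w",round(float(o["gripper_width"]),3),"q7 %.2f"%o["q"][6])
E
python3 go.py .45 .30 .23 110; python3 go.py .546 -.276 .14 88.9
```

```text
d [-0.3468 -0.26    0.0013] rot [-0.   -0.   53.57]
t 0.80 pos [0.1909 0.6474 0.2313] yaw 163.57 tilt 0.00 0.00 F [-0.3  0.1 -0.1] w 0.999 q7 -0.08
d [-0.6018 -0.7853  0.0913] rot [-0.   -0.   74.67]
t 0.80 pos [0.1909 0.6474 0.2313] yaw 163.57 tilt 0.00 0.00 F [-0.3  0.1 -0.1] w 0.999 q7 -0.08
```

What could be mistaken for the rod, in the top view:
- Black-handled slim-headed rod, handle (455,193), head (396,191).
- Black tamper with the wide head, handle (455,222), head (397,219).
- Orange rod-like tool at (470,290).
- Black screwdriver at (396,119).

The close crops show the small 18 mm head on the upper rod in the top view (head at about (249,185) in the scene view) and the big disc on the lower one. I'm taking the upper rod.

```bash
python3 -m jog '-0.35 -0.26 0 0 0 54 0.06; -0.35 -0.26 0 0 0 54 0.06; -0.35 -0.26 0 0 0 54 0.06; -0.35 -0.26 0 0 0 54 0.06; -0.35 -0.26 0 0 0 54 0.06' 60; python3 go.py .45 .30 .23 110
```

```text
t: 1.3
eef_pos: [0.3423, 0.446, 0.2316]
tool_rot: [-0.0, 0.498, 0.867, 0.0]
contact_force: [1.5, 0.6, -0.2]
gripper_width: 0.704
d [-0.1804  0.0195  0.0015] rot [ 0.03 -0.03 10.24]
t 1.30 pos [0.3423 0.446  0.2316] yaw 120.24 tilt 0.03 0.03 F [ 1.5  0.6 -0.2] w 0.704 q7 -0.42
```

```bash
python3 go.py .52 .2 .22 100
```

```text
d [-0.3021  0.0296  0.0115] rot [ 0.03 -0.04 20.24]
t 1.30 pos [0.3423 0.446  0.2316] yaw 120.24 tilt 0.03 0.03 F [ 1.5  0.6 -0.2] w 0.704 q7 -0.42
```

```bash
python3 -m jog '-0.30 0.03 0.01 0 0 20 0.06; -0.30 0.03 0.01 0 0 20 0.06; -0.30 0.03 0.01 0 0 20 0.06; -0.30 0.03 0.01 0 0 20 0.06; -0.30 0.03 0.01 0 0 20 0.06' ; python3 go.py .546 -.277 .14 88.9
```

```text
t: 1.8
eef_pos: [0.4901, 0.2448, 0.2233]
tool_rot: [-0.0, 0.639, 0.77, 0.0]
contact_force: [0.7, 0.5, -0.1]
gripper_width: 0.698
d [-0.5232 -0.0413  0.083 ] rot [ 0.04 -0.04 11.72]
t 1.80 pos [0.4901 0.2448 0.2233] yaw 100.62 tilt 0.03 0.04 F [ 0.7  0.5 -0.1] w 0.698 q7 -0.26
```

```bash
python3 -m jog '-0.52 -0.04 0.02 0 0 11.7 0.06; -0.52 -0.04 0.02 0 0 11.7 0.06; -0.52 -0.04 0.02 0 0 11.7 0.06; -0.52 -0.04 0.02 0 0 11.7 0.06; -0.52 -0.04 0.02 0 0 11.7 0.06' ; python3 go.py .546 -.277 .14 88.9
```

```text
t: 2.3
eef_pos: [0.5162, -0.0039, 0.2137]
tool_rot: [0.0, 0.714, 0.7, 0.001]
contact_force: [1.2, 0.7, -0.5]
gripper_width: 0.702
d [-0.2726  0.0349  0.0736] rot [ 0.05 -0.03  0.02]
t 2.30 pos [ 0.5162 -0.0039  0.2137] yaw 88.92 tilt 0.03 0.05 F [ 1.2  0.7 -0.5] w 0.702 q7 0.04
```

```bash
python3 -m jog '-0.273 0.035 0.074 0 0 0 0.05; -0.273 0.035 0.074 0 0 0 0.05; -0.273 0.035 0.074 0 0 0 0.05; -0.273 0.035 0.074 0 0 0 0.05; -0.273 0.035 0.074 0 0 0 0.05';python3 -m jog '-0.02 0 0.004 0 0 0 0.05; -0.02 0 0.004 0 0 0 0.05; -0.02 0 0.004 0 0 0 0.05'; python3 go.py .546 -.277 .14 88.9
python3 - <<'E'
from h import *
c=cam("top"); crop(c,375,160,490,245,6.5,"t5.png")
c=cam("scene"); crop(c,175,90,305,205,5,"s5.png")
E
```

```text
t: 2.8
eef_pos: [0.5425, -0.2438, 0.1481]
tool_rot: [0.0, 0.714, 0.7, 0.0]
contact_force: [1.9, 1.1, 0.3]
gripper_width: 0.587
t: 3.1
eef_pos: [0.5418, -0.2619, 0.1444]
tool_rot: [-0.0, 0.714, 0.7, 0.0]
contact_force: [0.3, 0.9, -0.6]
gripper_width: 0.583
d [-0.015   0.0045  0.0044] rot [-0.02 -0.03 -0.05]
t 3.10 pos [ 0.5418 -0.2619  0.1444] yaw 88.85 tilt 0.03 -0.02 F [ 0.3  0.9 -0.6] w 0.583 q7 0.63
```

View pics/t5.png

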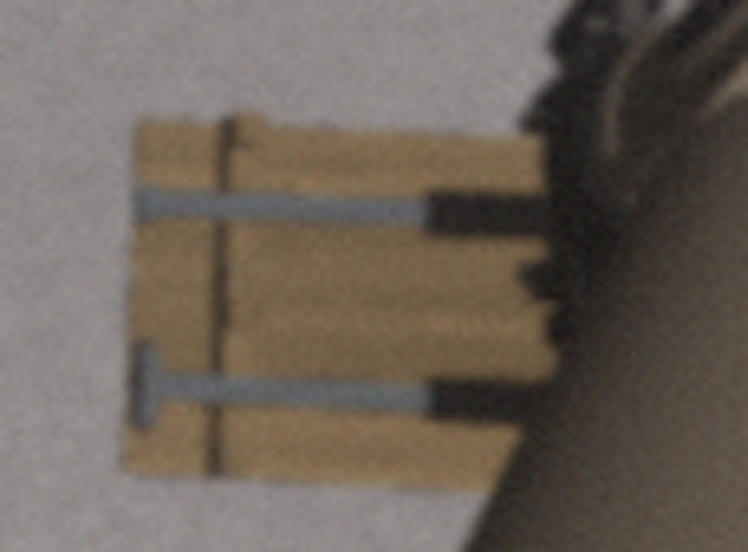

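View pics/s5.png

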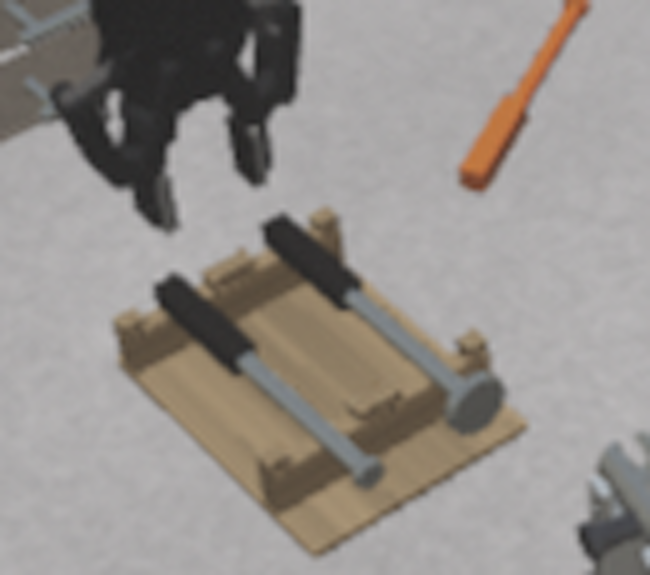

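```bash
python3 -m jog '-0.014 0.005 0 0 0 0 0.05; -0.014 0.005 0.03 0 0 0 0.05; -0.014 0.005 0.06 0 0 0 0.05;-0.014 0.005 0.08 0 0 0 0.05;-0.014 0.005 0.08 0 0 0 0.05'; python3 go.py .546 -.276 .024 88.9
python3 - <<'E'
from h import *
c=cam("scene"); crop(c,175,90,305,205,5,"s6.png")
E
```

```text
t: 3.7
eef_pos: [0.5455, -0.275, 0.0622]
tool_rot: [-0.002, 0.713, 0.701, -0.001]
contact_force: [-0.5, -0.2, 0.5]
gripper_width: 0.586
d [-0.0011  0.0007  0.0382] rot [-0.23 -0.09  0.07]
t 3.70 pos [ 0.5455 -0.275   0.0622] yaw 88.97 tilt 0.09 -0.23 F [-0.5 -0.2  0.5] w 0.586 q7 0.71
```

View pics/s6.png

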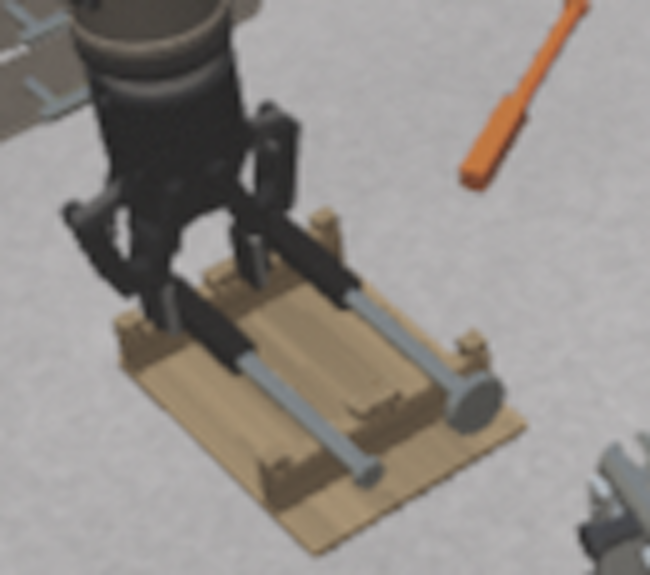

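```bash
python3 -m jog '0 0 0.015 0 0 0 0.05; 0 0 0.03 0 0 0 0.05; 0 0 0.038 0 0 0 0.05;0 0 0.038 0 0 0 0.05'; python3 go.py .546 -.276 .024 88.9
python3 - <<'E'
from h import *
c=cam("scene"); crop(c,175,90,305,205,5,"s7.png")
E
```

```text
t: 4.15
eef_pos: [0.5457, -0.2756, 0.0251]
tool_rot: [-0.001, 0.714, 0.7, -0.0]
contact_force: [-0.3, -0.4, 0.6]
gripper_width: 0.582
d [-0.0004  0.0003  0.0011] rot [-0.13 -0.05  0.01]
t 4.15 pos [ 0.5457 -0.2756  0.0251] yaw 88.91 tilt 0.05 -0.13 F [-0.3 -0.4  0.6] w 0.582 q7 0.74
```

View pics/s7.png

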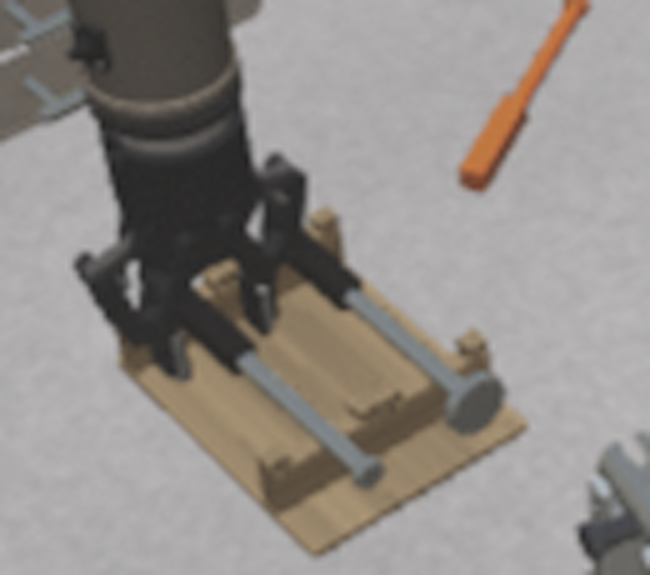

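```bash
python3 -m jog '0 0 0 0 0 0 0; 0 0 0 0 0 0 0; 0 0 0 0 0 0 0;0 0 0 0 0 0 0; 0 0 0 0 0 0 0' 80; python3 -m jog '0 0 -0.01 0 0 0 0; 0 0 -0.03 0 0 0 0; 0 0 -0.05 0 0 0 0;0 0 -0.07 0 0 0 0; 0 0 -0.07 0 0 0 0';python3 go.py .546 -.276 .12 88.9
python3 - <<'E'
from h import *
c=cam("scene"); crop(c,175,70,305,205,4.5,"s8.png")
c=cam("top"); crop(c,375,160,490,245,6.5,"t8.png")
E
```

```text
t: 4.7
eef_pos: [0.547, -0.2764, 0.0273]
tool_rot: [0.001, 0.714, 0.7, 0.0]
contact_force: [-0.3, -0.2, 6.5]
gripper_width: 0.196
t: 5.2
eef_pos: [0.548, -0.277, 0.0991]
tool_rot: [0.002, 0.714, 0.7, 0.001]
contact_force: [0.5, 0.3, -1.8]
gripper_width: 0.195
d [ 0.0009 -0.002  -0.0209] rot [ 0.24  0.09 -0.01]
t 5.20 pos [ 0.548  -0.277   0.0991] yaw 88.89 tilt -0.09 0.24 F [ 0.5  0.3 -1.8] w 0.195 q7 0.69
```

View pics/s8.png

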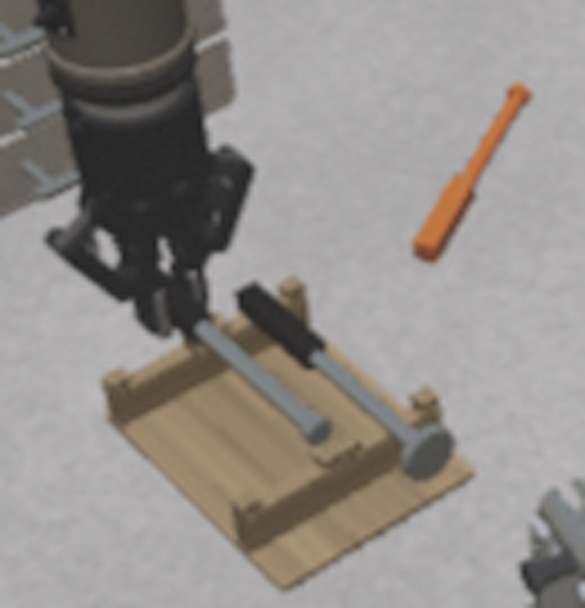

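View pics/t8.png

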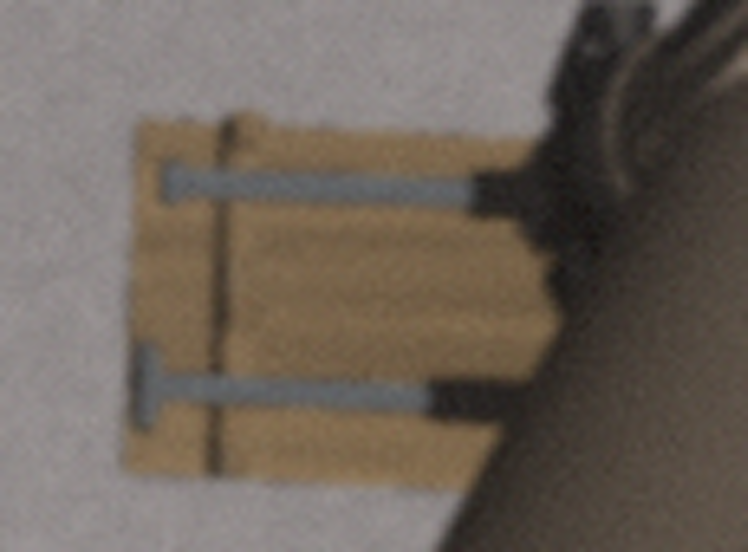

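```bash
cat > tri.py <<'E'
from h import *
def tri(pairs):
    A=[];b=[]
    for c,uv in pairs:
        d=ray(c,*uv); d/=np.linalg.norm(d); P=np.eye(3)-np.outer(d,d); A.append(P); b.append(P@np.array(c["position"]))
    X=np.linalg.lstsq(np.vstack(A),np.hstack(b),rcond=None)[0]
    return X,[np.round(px(c,X)[0]-uv,2).tolist() for c,uv in pairs]
def u(p,o,s): return (np.array(p,float)+.5)/s-.5+np.array(o)
E
python3 - <<'E'
from tri import *
T=cam("top");S=cam("scene")
o=status.get_obs(); 
X,r=tri([(S,u((319,432),(175,70),4.5)),(T,u((163,185),(375,160),6.5))]); print("tip",X.round(4),r)
J,r=tri([(S,u((206,325),(175,70),4.5)),(T,u((473,193),(375,160),6.5))]); print("junction",J.round(4),r, np.linalg.norm(X-J), "yaw",np.degrees(np.arctan2(*(X-J)[[1,0]])),"pitch",np.degrees(np.arcsin((X-J)[2]/np.linalg.norm(X-J))))
print(o["eef_pos"], X-o["eef_pos"])
E
```

```text
tip [ 0.5493 -0.1284  0.1145] [[0.57, 0.08], [0.41, -0.43]]
junction [ 0.5464 -0.2451  0.1175] [[-0.18, -0.03], [-0.14, 0.14]] 0.11675377947145973 yaw 88.57367920839141 pitch -1.4933594866606343
[ 0.54579632 -0.27549717  0.09531418] [0.00352848 0.14709946 0.01914534]
```

```bash
python3 go.py .4278 -.1888 .14 75.6
```

```text
d [ 0.0845 -0.1197 -0.0444] rot [-0.12 -0.03 13.31]
t 5.40 pos [ 0.5458 -0.2755  0.0953] yaw 88.91 tilt 0.05 -0.11 F [ 0.5  0.8 -3.1] w 0.196 q7 0.69
```

```bash
python3 -m jog '0 0 -0.03 0 0 0 0; 0.02 -0.02 -0.044 0 0 2 0; 0.04 -0.05 -0.044 0 0 6 0; 0.06 -0.08 -0.044 0 0 9 0; 0.07 -0.1 -0.044 0 0 11 0'; python3 go.py .4278 -.1888 .14 75.6
```

```text
t: 5.9
eef_pos: [0.4449, -0.2021, 0.1391]
tool_rot: [-0.002, 0.778, 0.628, -0.001]
contact_force: [0.5, -0.3, -2.5]
gripper_width: 0.196
d [ 0.0094 -0.0195 -0.0008] rot [-0.23 -0.06  2.23]
t 5.90 pos [ 0.4449 -0.2021  0.1391] yaw 77.83 tilt 0.06 -0.23 F [ 0.5 -0.3 -2.5] w 0.196 q7 0.39
```

Now lower to bore height (TCP z ≈ 0.081), 40 mm short of the open end.

```bash
python3 -m jog '0.01 -0.02 0.01 0 0 2.2 0; 0.01 -0.02 0.03 0 0 2.2 0; 0.01 -0.02 0.05 0 0 2.2 0; 0.01 -0.02 0.058 0 0 2.2 0; 0.01 -0.02 0.058 0 0 2.2 0'; python3 -m jog '0 0 0 0 0 0 0; 0 0 0 0 0 0 0'; python3 go.py .4278 -.1888 .081 75.6
cat > view.py <<'E'
import sys
from h import *
n=sys.argv[1]
c=cam("top"); crop(c,290,160,450,260,5,f"t{n}.png")
c=cam("scene"); crop(c,220,130,345,250,5,f"s{n}.png")
E
python3 view.py 9
```

```text
t: 6.4
eef_pos: [0.4293, -0.1901, 0.0813]
tool_rot: [-0.001, 0.79, 0.613, -0.001]
contact_force: [0.2, 0.4, -1.7]
gripper_width: 0.195
t: 6.6
eef_pos: [0.431, -0.1906, 0.0831]
tool_rot: [0.0, 0.79, 0.613, 0.0]
contact_force: [1.0, 0.3, -2.4]
gripper_width: 0.195
d [ 0.001  -0.0036  0.0021] rot [0.06 0.   0.08]
t 6.60 pos [ 0.431  -0.1906  0.0831] yaw 75.68 tilt -0.00 0.06 F [ 1.   0.3 -2.4] w 0.195 q7 0.42
```

View pics/t9.png

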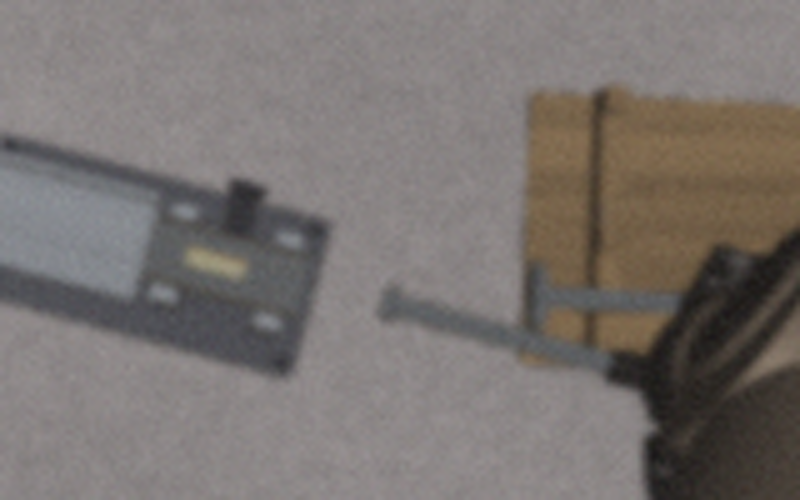

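View pics/s9.png

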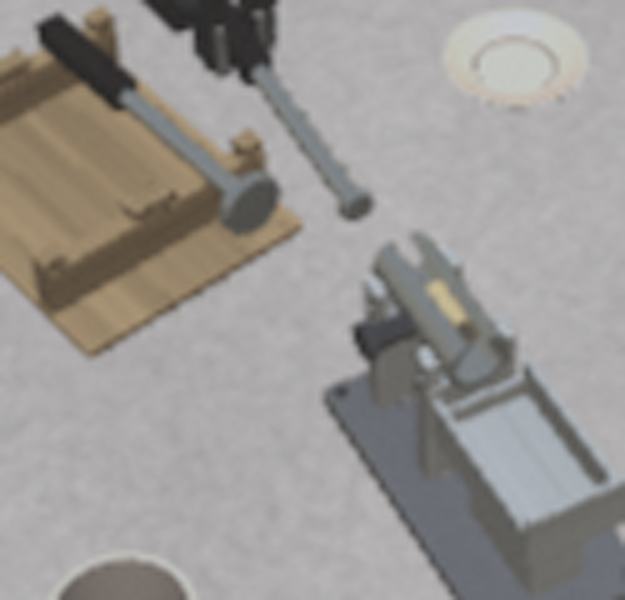

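```bash
python3 -m jog '0.015 -0.004 0.002 0 0 0 0; 0.015 -0.004 0.002 0 0 0 0; 0.015 -0.004 0.002 0 0 0 0; 0.015 -0.004 0.002 0 0 0 0'; python3 go.py .4315 -.174 .081 75.6
python3 - <<'E'
from h import *
c=cam("top"); crop(c,300,180,420,250,6.6,"t10.png")
c=cam("scene"); crop(c,260,135,345,215,7.5,"s10.png")
E
python3 go.py .4315 -.174 .081 75.6
```

```text
t: 7.1
eef_pos: [0.4306, -0.1753, 0.0808]
tool_rot: [0.0, 0.79, 0.613, 0.0]
contact_force: [-0.1, 0.4, -2.1]
gripper_width: 0.194
d [ 0.0015  0.0006 -0.0002] rot [0.05 0.01 0.08]
t 7.10 pos [ 0.4306 -0.1753  0.0808] yaw 75.68 tilt -0.01 0.05 F [-0.1  0.4 -2.1] w 0.194 q7 0.40
d [ 0.0015  0.0007 -0.0003] rot [0.03 0.01 0.06]
t 7.20 pos [ 0.4305 -0.1753  0.0807] yaw 75.66 tilt -0.01 0.03 F [ 0.5 -0.  -3.2] w 0.199 q7 0.40
```

View pics/t10.png

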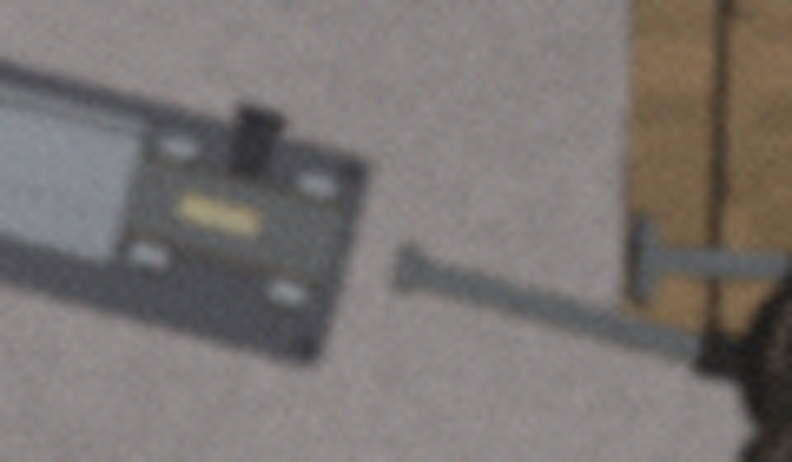

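View pics/s10.png

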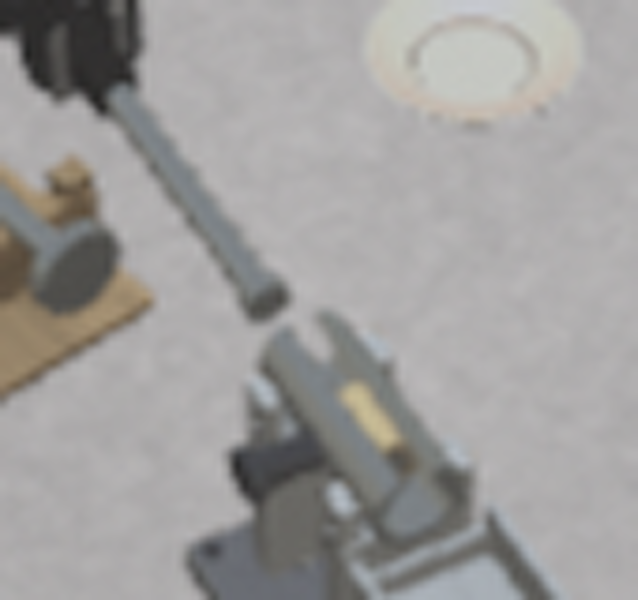

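```bash
cat > ov.py <<'E'
import sys
from h import *
def tf(x,y,a,P):
    c,s=np.cos(a),np.sin(a); P=np.array(P,float); return np.c_[x+c*P[:,0]-s*P[:,1],y+s*P[:,0]+c*P[:,1],P[:,2]]
n=sys.argv[1]; pose=[float(sys.argv[2]),float(sys.argv[3]),np.radians(float(sys.argv[4]))]; tip=float(sys.argv[5])
o=status.get_obs(); q=o["tool_rot"]; M=R.from_quat([q[1],q[2],q[3],q[0]]); e=np.array(o["eef_pos"]); gx=float(sys.argv[6]) if len(sys.argv)>6 else .15; gz=float(sys.argv[7]) if len(sys.argv)>7 else -.0195
th=np.linspace(0,2*np.pi,60)
C=lambda x,r:tf(*pose,np.c_[0*th+x,r*np.cos(th),.1+r*np.sin(th)])
for cn,o_,wh,s in (("top",(300,180),(120,70),6.6),("scene",(260,135),(85,80),7.5)):
    c=cam(cn); im=cv2.resize(c["image"][o_[1]:o_[1]+wh[1],o_[0]:o_[0]+wh[0],::-1],None,fx=s,fy=s,interpolation=cv2.INTER_CUBIC)
    f=lambda P:[(((px(c,P)-o_+.5)*s-.5)).round().astype(int)]
    for x in (-.04,.04):
        for r in (.017,): cv2.polylines(im,f(C(x,r)),False,(0,0,255),1)
    cv2.polylines(im,f(tf(*pose,[[-.04,0,.1],[.04,0,.1]])),False,(0,0,255),1)
    cv2.polylines(im,f(tf(*pose,[[-.04,-.005,.117],[.04,-.005,.117]])),False,(0,0,255),1)
    cv2.polylines(im,f(tf(*pose,[[-.04,.005,.117],[.04,.005,.117]])),False,(0,0,255),1)
    H=lambda x,r:e+M.apply(np.c_[0*th+x,r*np.cos(th),gz+r*np.sin(th)])
    cv2.polylines(im,f(H(gx,.009)),False,(0,255,0),1); cv2.polylines(im,f(H(gx-.008,.009)),False,(0,255,0),1); cv2.polylines(im,f(e+M.apply([[.03,0,gz],[gx,0,gz]])),False,(0,255,0),1)
    cv2.imwrite(f"pics/{cn[0]}ov{n}.png",im)
E
python3 ov.py 1 .485 .034 75.6 0
```

```text
(no output)
```

View pics/tov1.png

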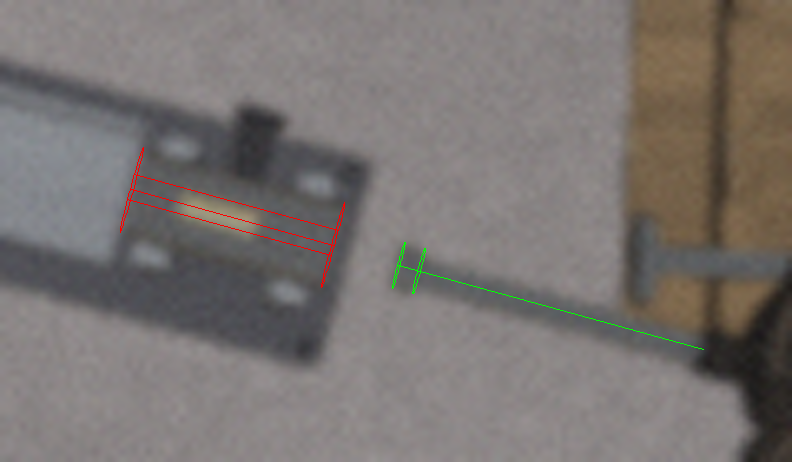

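View pics/sov1.png

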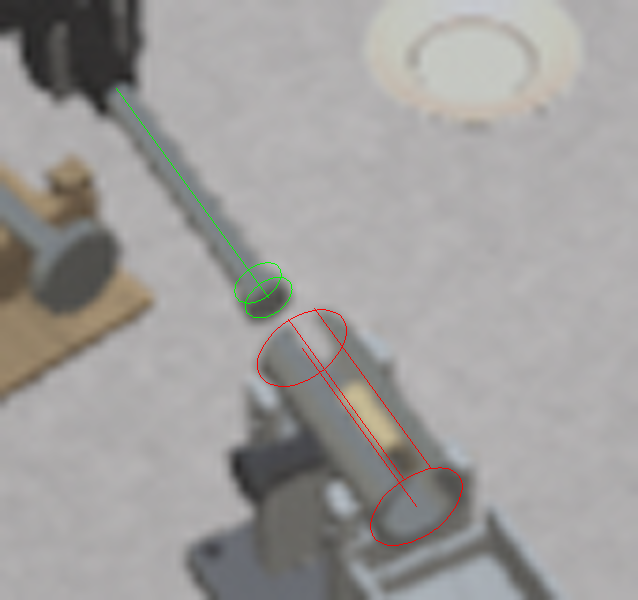

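Run:
```python
from tri import *
T=cam("top");S=cam("scene")
a=u((219,214.5),(300,180),6.6); b=u((372,417),(260,135),7.5)
X,r=tri([(T,a),(S,b)]); print(X,r)
yaw=np.radians(75.6)
for c,p in((T,a),(S,b)):
    P=pt(c,*p,.112)-[.485,.034,0]; print(P[0]*np.cos(yaw)+P[1]*np.sin(yaw), -P[0]*np.sin(yaw)+P[1]*np.cos(yaw))
o=status.get_obs(); e=o["eef_pos"]-np.array([.485,.034,0]); print("tcp bore", e[0]*np.cos(yaw)+e[1]*np.sin(yaw), -e[0]*np.sin(yaw)+e[1]*np.cos(yaw), e[2])
# rod tip in each camera
X,r=tri([(S,u((268,297),(260,135),7.5)),(T,u((398,267),(300,180),6.6))]); print("tip",X,r)
```

```text
[0.48478553 0.03957079 0.10877182] [[-0.22, 0.2], [-0.31, -0.02]]
0.004922686514811748 0.0011408714055834808
0.008296274495982558 0.0008372997456192483
tcp bore -0.21601371572297942 0.0010298693155112032 0.08053212931991839
tip [ 0.46717742 -0.0301403   0.09986088] [[0.14, 0.01], [0.1, -0.1]]
```

```bash
python3 -m jog '0.008 -0.001 0 0 0 0 0; 0.016 -0.0015 0 0 0 0 0; 0.024 -0.0015 0 0 0 0 0; 0.032 -0.0015 0 0 0 0 0; 0.036 -0.0015 0 0 0 0 0'; python3 go.py .4407 -.1397 .0805 75.6; python3 ov.py 2 .4845 .0343 75.6 0
```

```text
t: 7.9
eef_pos: [0.4381, -0.1381, 0.0805]
tool_rot: [-0.0, 0.789, 0.614, 0.0]
contact_force: [-0.0, -0.1, -1.8]
gripper_width: 0.196
d [-0.0009  0.0029 -0.    ] rot [-0.01 -0.02  0.19]
t 7.90 pos [ 0.4381 -0.1381  0.0805] yaw 75.79 tilt 0.02 -0.01 F [-0.  -0.1 -1.8] w 0.196 q7 0.31
```

View pics/tov2.png

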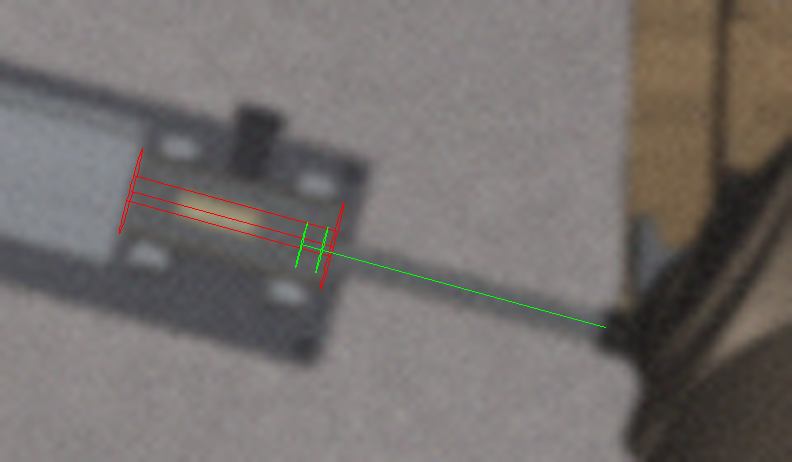

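View pics/sov2.png

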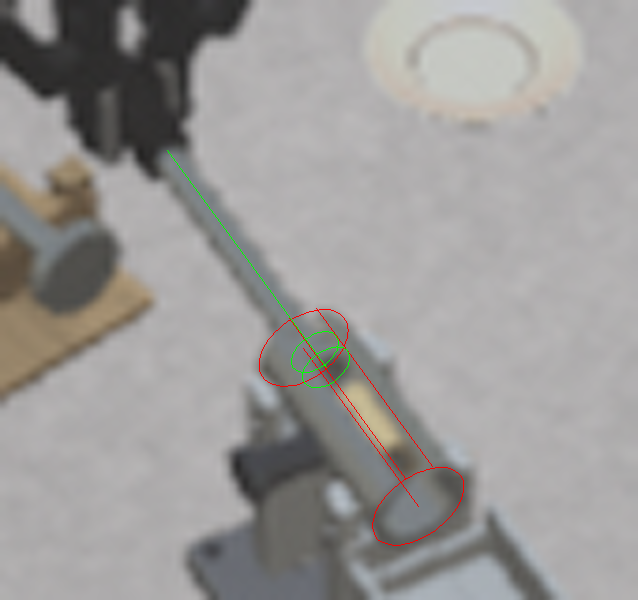

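```bash
python3 -m jog '0.006 0 0 0 0 0 0; 0.012 0 0 0 0 0 0; 0.018 0 0 0 0 0 0; 0.024 0 0 0 0 0 0; 0.03 0 0 0 0 0 0'; python3 go.py .4478 -.1107 .0805 75.6; python3 view.py 12
```

```text
t: 8.5
eef_pos: [0.4449, -0.1109, 0.0805]
tool_rot: [0.0, 0.79, 0.613, -0.0]
contact_force: [-1.3, -3.6, -2.0]
gripper_width: 0.193
d [0.0009 0.0028 0.    ] rot [-0.    0.06  0.05]
t 8.50 pos [ 0.4449 -0.1109  0.0805] yaw 75.65 tilt -0.06 -0.00 F [-1.3 -3.6 -2. ] w 0.193 q7 0.25
```

View pics/s12.png

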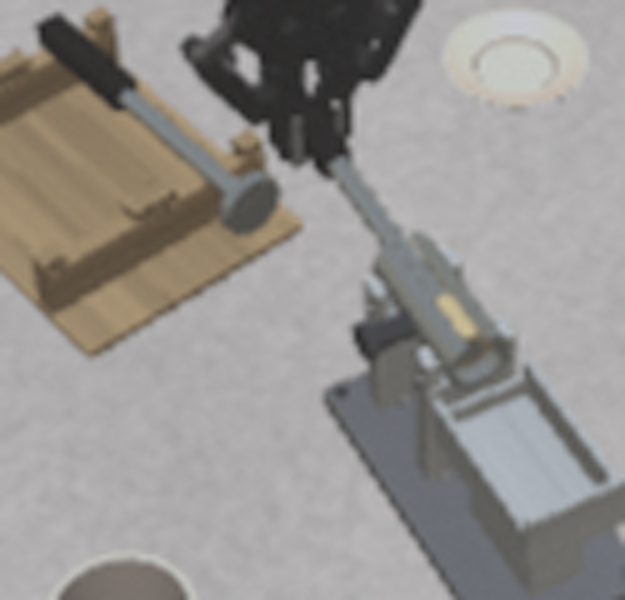

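```bash
python3 -m jog '0.006 0 0 0 0 0 0; 0.012 0 0 0 0 0 0; 0.018 0 0 0 0 0 0; 0.024 0 0 0 0 0 0; 0.03 0 0 0 0 0 0'; python3 go.py .4524 -.0817 .0805 75.6; python3 view.py 13
```

```text
t: 9.1
eef_pos: [0.453, -0.0802, 0.0805]
tool_rot: [-0.0, 0.789, 0.614, 0.0]
contact_force: [0.6, -0.7, -2.6]
gripper_width: 0.195
d [-0.0016 -0.0002  0.    ] rot [ 0.   -0.03  0.14]
t 9.10 pos [ 0.453  -0.0802  0.0805] yaw 75.74 tilt 0.03 0.00 F [ 0.6 -0.7 -2.6] w 0.195 q7 0.18
```

View pics/s13.png

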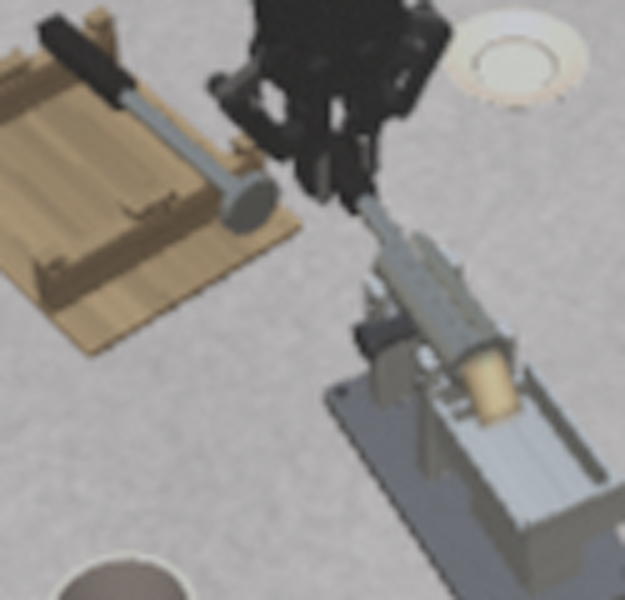

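```bash
python3 -m jog '0.006 0 0 0 0 0 0; 0.012 0 0 0 0 0 0; 0.018 0 0 0 0 0 0; 0.02 0 0 0 0 0 0; 0.02 0 0 0 0 0 0'; python3 go.py .4524 -.0617 .0805 75.6; python3 view.py 14
```

```text
t: 9.7
eef_pos: [0.4577, -0.0615, 0.0805]
tool_rot: [-0.0, 0.789, 0.614, 0.0]
contact_force: [-0.7, 0.6, -2.8]
gripper_width: 0.196
d [-0.0015 -0.0051  0.    ] rot [-0.   -0.    0.14]
t 9.70 pos [ 0.4577 -0.0615  0.0805] yaw 75.74 tilt 0.00 -0.00 F [-0.7  0.6 -2.8] w 0.196 q7 0.14
```

View pics/s14.png

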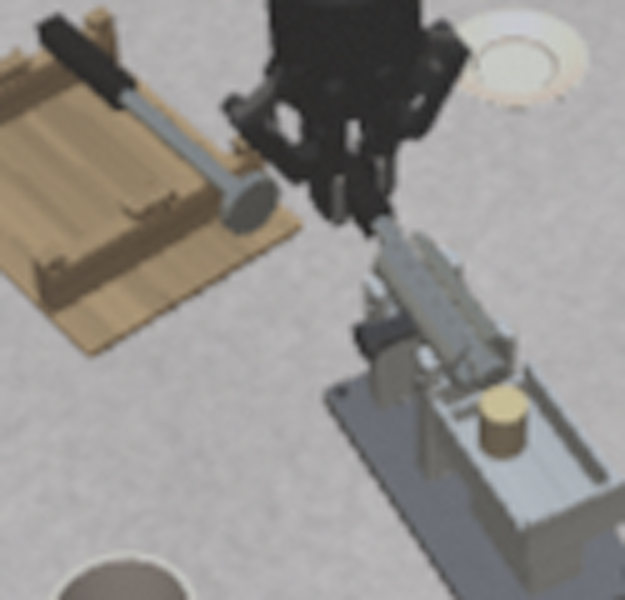

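View pics/t14.png

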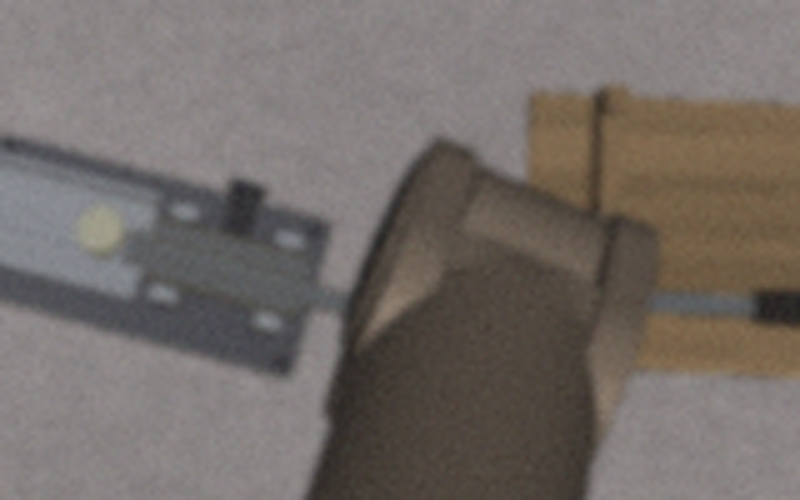

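Run:
```python
from tri import *
T=cam("top");S=cam("scene")
yaw=np.radians(75.6)
def b(P): P=P-np.array([.484,.0343,.1]); return np.round([P[0]*np.cos(yaw)+P[1]*np.sin(yaw), -P[0]*np.sin(yaw)+P[1]*np.cos(yaw),P[2]],4)
a=u((100,230),(290,160),5); s=u((504,404),(220,130),5)
print(b(pt(T,*a,.099)),b(pt(S,*s,.099)),b(tri([(T,a),(S,s)])[0]))
print("tcp",b(np.array(status.get_obs()["eef_pos"])))
```

```text
[ 0.066  -0.0009 -0.001 ] [ 0.0682 -0.002  -0.001 ] [ 0.0663 -0.001  -0.0037]
tcp [-0.1001  0.0017 -0.0195]
```

```bash
python3 -m jog '0 0 0 0 0 0 0; -0.006 0 0 0 0 0 0; -0.016 0 0 0 0 0 0; -0.03 0 0 0 0 0 0; -0.045 0 0 0 0 0 0'; python3 go.py .4524 -.0617 .0805 75.6;python3 -m jog '-0.015 0 0 0 0 0 0; -0.03 0 0 0 0 0 0; -0.045 0 0 0 0 0 0; -0.06 0 0 0 0 0 0; -0.075 0 0 0 0 0 0'; python3 go.py .4243 -.2024 .0805 75.6; python3 -m jog '-0.015 0 0 0 0 0 0; -0.025 0 0 0 0 0 0; -0.025 0 0 0 0 0 0; -0.025 0 0 0 0 0 0';  python3 go.py .5465 -.276 .14 88.9; python3 view.py 15
```

```text
t: 10.4
eef_pos: [0.4459, -0.107, 0.0805]
tool_rot: [0.0, 0.79, 0.613, -0.0]
contact_force: [0.6, 0.0, -2.9]
gripper_width: 0.201
d [ 0.0455 -0.0049  0.    ] rot [-0.    0.01  0.07]
t 10.40 pos [ 0.4459 -0.107   0.0805] yaw 75.67 tilt -0.01 -0.00 F [ 0.6  0.  -2.9] w 0.201 q7 0.24
t: 10.9
eef_pos: [0.427, -0.1801, 0.0806]
tool_rot: [0.0, 0.79, 0.613, -0.0]
contact_force: [-0.3, 0.3, -1.7]
gripper_width: 0.195
d [-0.0222  0.003   0.0001] rot [-0.    0.02  0.01]
t 10.90 pos [ 0.427  -0.1801  0.0806] yaw 75.61 tilt -0.02 -0.00 F [-0.3  0.3 -1.7] w 0.195 q7 0.41
t: 11.3
eef_pos: [0.4215, -0.2026, 0.0805]
tool_rot: [-0.0, 0.79, 0.613, 0.0]
contact_force: [-0.1, 0.4, -2.4]
gripper_width: 0.193
d [-0.0402  0.1393 -0.0596] rot [-1.000e-02 -2.000e-02 -1.325e+01]
t 11.30 pos [ 0.4215 -0.2026  0.0805] yaw 75.65 tilt 0.01 -0.01 F [-0.1  0.4 -2.4] w 0.193 q7 0.46
```

View pics/s15.png

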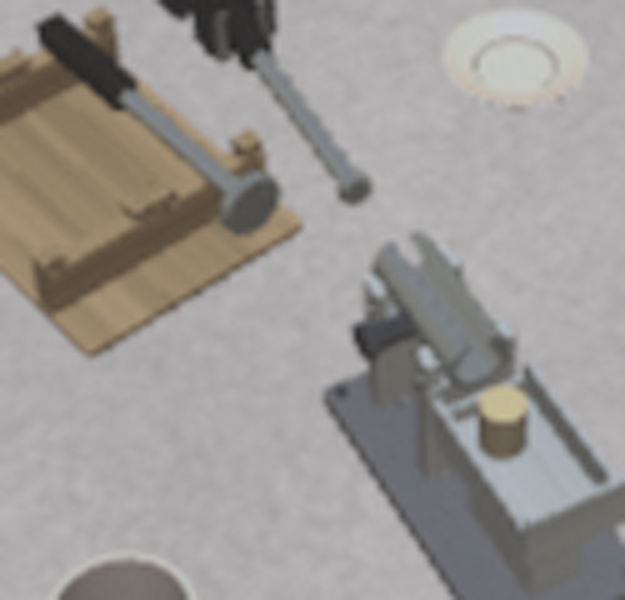

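```bash
python3 -m jog '0 0 -0.04 0 0 0 0; -0.01 0.03 -0.06 0 0 -3 0; -0.02 0.06 -0.06 0 0 -6 0; -0.03 0.1 -0.06 0 0 -10 0; -0.04 0.12 -0.06 0 0 -13 0'; python3 go.py .547 -.2764 .14 88.9
```

```text
t: 11.9
eef_pos: [0.5318, -0.2703, 0.1407]
tool_rot: [0.001, 0.713, 0.701, 0.001]
contact_force: [-0.0, 0.3, -2.5]
gripper_width: 0.195
d [-0.0059  0.0153  0.0007] rot [0.13 0.02 0.15]
t 11.90 pos [ 0.5318 -0.2703  0.1407] yaw 89.05 tilt -0.02 0.13 F [-0.   0.3 -2.5] w 0.195 q7 0.66
```

```bash
python3 -m jog '-0.006 0.015 0 0 0 0 0; -0.006 0.015 0.02 0 0 0 0; -0.006 0.015 0.05 0 0 0 0; -0.006 0.015 0.065 0 0 0 0; -0.006 0.015 0.065 0 0 0 0'; python3 -m jog '0 0 0 0 0 0 0; 0 0 0 0 0 0 0'; python3 go.py .547 -.2764 .027 88.9
python3 - <<'E'
from h import *
c=cam("scene"); crop(c,175,90,305,205,5,"s16.png")
c=cam("top"); crop(c,375,160,490,245,6.5,"t16.png")
E
```

```text
t: 12.4
eef_pos: [0.5414, -0.2755, 0.0731]
tool_rot: [-0.002, 0.715, 0.699, -0.001]
contact_force: [-0.7, -0.8, -2.3]
gripper_width: 0.196
t: 12.6
eef_pos: [0.5438, -0.2776, 0.0768]
tool_rot: [0.001, 0.715, 0.699, 0.0]
contact_force: [1.1, 0.3, -1.3]
gripper_width: 0.194
d [0.0013 0.003  0.0498] rot [ 0.11  0.04 -0.2 ]
t 12.60 pos [ 0.5438 -0.2776  0.0768] yaw 88.70 tilt -0.04 0.11 F [ 1.1  0.3 -1.3] w 0.194 q7 0.71
```

View pics/s16.png

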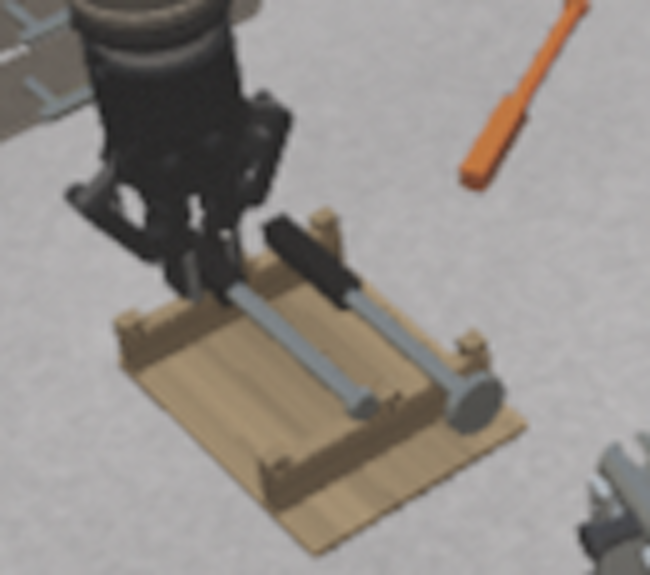

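View pics/t16.png

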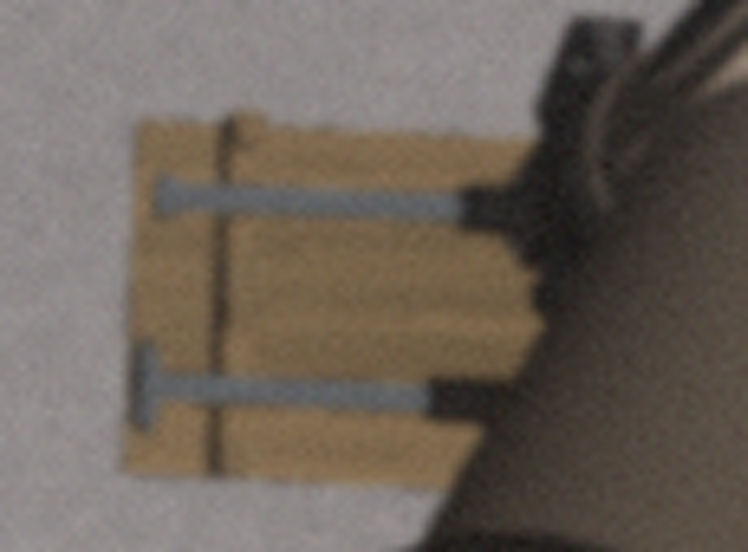

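```bash
python3 -m jog '0.001 0.003 0.01 0 0 0 0; 0.001 0.003 0.022 0 0 0 0; 0.001 0.003 0.034 0 0 0 0; 0.001 0.003 0.042 0 0 0 0; 0.001 0.003 0.046 0 0 0 0'; python3 -m jog '0 0 0.001 0 0 0 0; 0 0 0.002 0 0 0 0;0 0 0.002 0 0 0 0'; python3 go.py .547 -.2764 .027 88.9
python3 - <<'E'
from h import *
c=cam("scene"); crop(c,175,90,305,205,5,"s17.png")
c=cam("top"); crop(c,375,160,490,245,6.5,"t17.png")
E
```

```text
t: 13.2
eef_pos: [0.5451, -0.276, 0.0279]
tool_rot: [-0.001, 0.715, 0.699, -0.001]
contact_force: [-0.4, 0.1, -2.3]
gripper_width: 0.195
t: 13.5
eef_pos: [0.5462, -0.2765, 0.0277]
tool_rot: [0.0, 0.715, 0.699, 0.0]
contact_force: [-0.2, -0.2, -1.9]
gripper_width: 0.192
d [0.0001 0.0008 0.0007] rot [ 0.03  0.01 -0.21]
t 13.50 pos [ 0.5462 -0.2765  0.0277] yaw 88.69 tilt -0.01 0.03 F [-0.2 -0.2 -1.9] w 0.192 q7 0.74
```

View pics/s17.png

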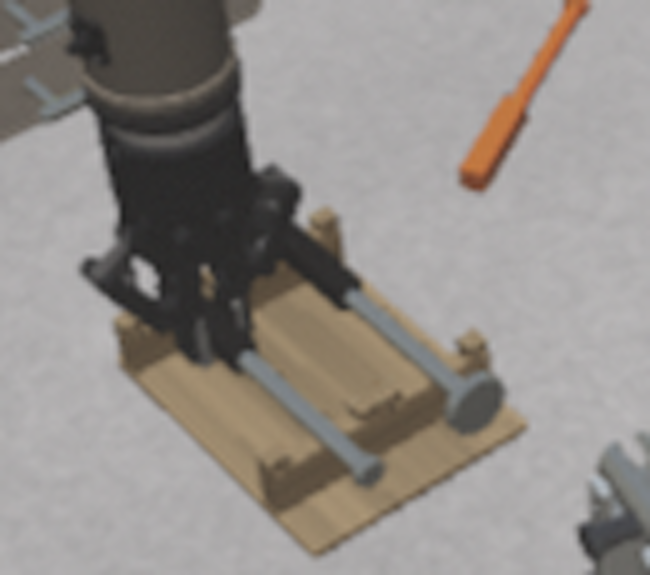

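View pics/t17.png

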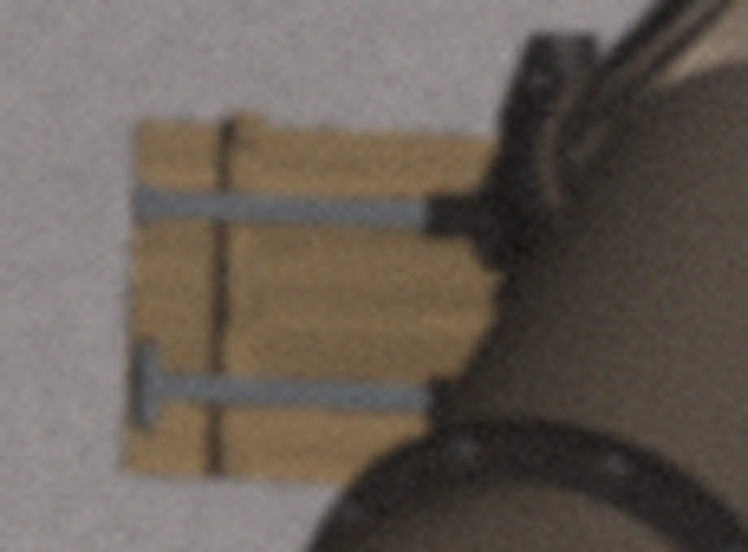

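```bash
python3 -m jog '0 0 0.001 0 0 0 0; 0 0 0.0015 0 0 0 0; 0 0 0.0015 0 0 0 0.03; 0 0 0.0015 0 0 0 0.05; 0 0 0.0015 0 0 0 0.05' 20; python3 -m jog '0 0 0 0 0 0 0.05;0 0 0 0 0 0 0.05; 0 0 -0.02 0 0 0 0.05; 0 0 -0.04 0 0 0 0.05; 0 0 -0.07 0 0 0 0.05';  python3 -m jog '0 0 -0.03 0 0 0 0.05; 0 0 -0.06 0 0 0 0.05; -0.02 -0.02 -0.08 0 0 0 0.05; -0.05 -0.03 -0.08 0 0 0 0.05; -0.05 -0.03 -0.08 0 0 0 0.05'
python3 - <<'E'
from h import *
c=cam("scene"); crop(c,175,90,355,260,3.5,"s18.png")
c=cam("top"); crop(c,275,160,490,245,3.7,"t18.png")
E
```

```text
t: 14.1
eef_pos: [0.5462, -0.2763, 0.0261]
tool_rot: [0.0, 0.715, 0.699, 0.0]
contact_force: [-0.1, 0.3, 0.7]
gripper_width: 0.586
t: 14.6
eef_pos: [0.545, -0.2758, 0.0955]
tool_rot: [-0.001, 0.715, 0.699, -0.001]
contact_force: [0.4, 0.0, -0.1]
gripper_width: 0.582
t: 15.1
eef_pos: [0.5123, -0.3306, 0.1775]
tool_rot: [0.002, 0.717, 0.697, -0.001]
contact_force: [-0.8, -1.2, -1.0]
gripper_width: 0.586
```

View pics/s18.png

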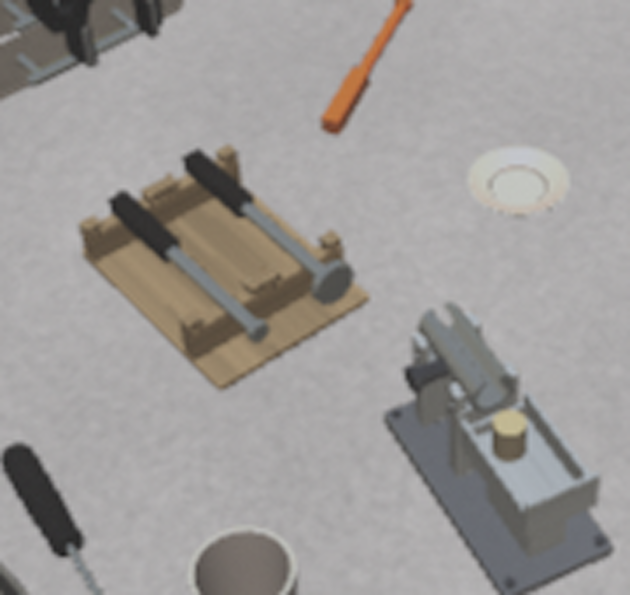

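View pics/t18.png

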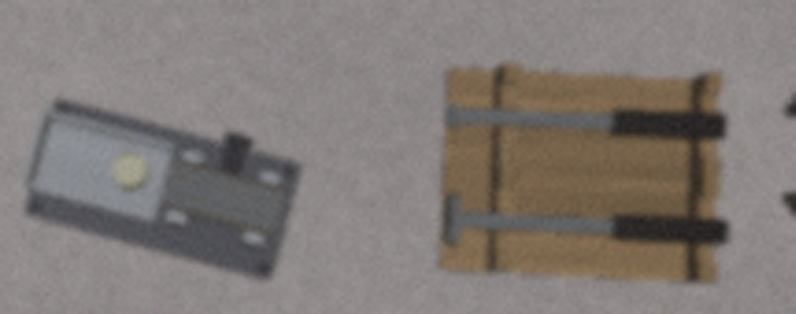

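Rod back in its own place: head at (396,191) in the top view, as at the start. The mount is at rest in the trough and the gripper is clear, so I'm handing in.

```bash
python3 -m jog '0 0 0 0 0 0 0.05; 0 0 0 0 0 0 0.05; 0 0 0 0 0 0 0.05'; python3 -c "
from station import workorder,status
print(workorder.hand_in()); print(status.get_obs()['t'])"
```

```text
t: 15.5
eef_pos: [0.5153, -0.3246, 0.1756]
tool_rot: [-0.0, 0.715, 0.7, 0.0]
contact_force: [0.0, 0.0, 0.1]
gripper_width: 0.587
the job is handed in; nothing more can be done
None
the job is handed in; nothing more can be done
```

I pushed the stuck mount out into the catch trough with the slim-headed ejector rod, laid the rod back in its own place, and handed the job in at about 15.5 s. The hand-in gives no verdict.

- **Mount:** it stands on end in the trough rather than lying on its side. It is about 67 mm along the bore axis from the sleeve's middle and within 2 mm of the centreline, with its centre about 16 mm below the axis by geometry. All of these are inside the limits. The gripper never came near it.
- **Push:** the rod's head went about 10 mm past the outlet. The axial force I saw at the stops was about 4 N.
- **Rod:** in the last pictures its head and handle are at their starting pixels, within about 3 mm, and it points the same way.
- **Other objects:** the tamper looks unmoved in the last pictures, and the arm stayed well clear of the finished mounts, slide box, bottle and beaker. I didn't re-measure those.
- **Robot:** the gripper was open and clear of everything at hand-in, reading about 0 N.

The two cameras disagreed by 2–5 mm on the edges of the stand's base plate. I therefore aligned the rod on the mount seen through the slot, where both cameras agreed. None of the checks failed.

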